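# Hold a sensor module home in the programming jig

### The job

Pick up the plug-in module (the grey shell with the flat edge-connector tongue) and slide its tongue under the lip of the programming jig, feeling the spring contacts give way until the shell's shoulder stops against the lip. The springs would push it out again, so finish while still gripping it and holding it pressed fully home and level, ready for programming. Be gentle: never squeeze the thin shell with a grip of more than 35 N or force it into the jig with more than 40 N, and leave everything else on the bench where it lies.

Things in the scene. Friction and masses are not known exactly. Their poses are not given: they have to be found in the camera images.
- module_center (a point): centre (half-way up) of the plug-in module: a loose grey plastic shell 70 long (its x) x 50 wide (its y) x 22 mm high (its z), about 90 g, lying flat on the bench. A flat tongue sticks out of its +x end. The rest of that end face is the shoulder, 35 mm ahead of the centre. Grip it across the 50 mm width near mid-length; 10 to 20 N holds it well.
- module: the same module, origin at the centre of its underside, same axes. Its tongue is green circuit board with brass strips, 16 mm long, 36 mm wide, 4 mm thick, in the middle of the +x end and flush with the underside: its leading edge is 51 mm ahead of the centre.
- jig_mouth (a point): point on the programming jig's deck, mid-width, straight below the front face of the lip; x points level into the slot (the push direction), z up. The slot under the lip is 42 mm wide and 7 mm high. The module lies on the deck and is home when its shoulder touches the lip: its centre is then at x = -35 mm, y = 0, z = 11 mm from this point.
- jig: the jig, fixed to the bench: aluminium base plate 170 x 100 x 8 mm (origin: centre of its underside; x as the mouth's). On it a black deck 36 mm wide, top 40 mm above the bench, runs 85 mm up to the lip; the module overhangs it 7 mm each side, with room for fingers down to the plate. Lip and cheeks rise to 64 mm above the bench, only past the mouth, 68 mm wide.
- contacts (a joint): travel in m of the sprung contact bar under the lip, along the jig's x: 0 at rest, about 0.006 with the module home, 0.009 at its own end. The tongue meets it 10 mm inside the slot; it pushes back with about 3 N at 0, rising to about 8 N at 0.006. Nothing latches: let go and it pushes the module out again.
- pack_center (a point): centre of a battery pack: a loose grey shell of the same 70 x 50 x 22 mm as the module but with no tongue, lying flat near it; leave it alone
- pack: the same battery pack; origin at the centre of its underside
- pump: desoldering pump, clear and black tube lying on the bench, about 185 mm long, 20 mm thick, along its x; origin at the centre of its underside; leave it alone
- pencil: mechanical pencil lying on the bench, 130 mm long, 9 mm thick, along its x; origin at its underside; leave it alone
- marker: black marker pen lying on the bench, 140 mm long, 12 mm thick, along its x; origin at its underside; leave it alone
- eraser: eraser, 45 x 22 x 12 mm; origin at the centre of its underside; leave it alone
- spool: solder spool standing upright, 52 mm diameter, 38 mm high; origin at the centre of its underside; leave it alone
- multimeter: hand multimeter lying flat, 150 x 75 mm, 40 mm high; origin at the centre of its underside; leave it alone
Mind the look-alikes: they are no part of the job. What is shaped like the module but blue is not meant.

How it is judged:
By the outcome, as a careful person would: the job done as asked, in the order asked, and still so for the second after the job is handed in, while the arm keeps its last pose, push and grip.
It also fails if it takes over 51 s, if anything falls off the work surface, if the arm or the gripper's body presses on something with over 40 N, if the wrist force passes 120 N, or if a joint passes its speed limit or range.

### The arm

A 6-joint arm with a two-finger parallel gripper is mounted at the origin on the work surface. World frame = base frame: x ahead of the robot, y to its left, z up, the work surface at z = 0. Lengths are in mm, angles in degrees, forces in N, time in s.
With the tool pointing down it reaches from about 325 to 925 mm from the base axis. Payload 3.1 kg.
Tool frame: the origin (TCP) lies at the very end of the fingers, on their centre line; the grasp point (between the pads) lies grasp_offset behind it (grasp_offset is the distance from the TCP to the grasp point, in mm); z points along the fingers, x is the direction in which the jaws open and shut, and the axes are right-handed (so a half turn about z gives the same grasp; the last joint's range is limited). The gripper opens to 85 mm and grips with 20 to 120 N. Pads are 22 mm wide; open, the fingers measure 114 mm over their backs; the gripper's body (76 mm by 85 mm) begins 54 mm behind the grasp point. The pads swing forward as they close: fully open they stand 13 mm farther back than shut.
Start: joints at [-78.106, 12.427, 92.441, -0, 75.132, -6.429], TCP at [196.507, -593.316, 231.3] pointing down, gripper open.
Joint ranges: [-157.48, 157.48], [-44.54, 120.13], [17.64, 146.25], [-64.5, 244.5], [7.68, 150.69], [-147.95, 147.95]. Speed limits (degrees/s): [159.86, 159.86, 180, 180, 180, 180].

### API

Orientations are given as [roll, pitch, yaw] about the fixed x, y, z axes, in that order (R = Rz(yaw) Ry(pitch) Rx(roll)).
In Python, from station import * gives the robot as it stands. Calls block until the motion is done:
- goto(position, orientation): joint-space move of the TCP to a pose.
- move_l(position, attitude=None, speed=150): straight line of the TCP; attitude=None keeps the orientation; speed is the mean speed in mm/s.
- move_j(angles): joint-space move.
- grip(opening, squeeze=None): finger opening in mm; squeeze is the grip in N (None keeps the last); returns when the fingers have stopped.
- wait(seconds).
- solve_ik(position, orientation): joint angles nearest the present ones, or None.
- get_obs(): the state.
- get_image(name): name is "scene" or "top" or "wrist"; returns the picture (420x560x3 uint8, red, green, blue); there is no depth.
- get_calibration(name): a dict with "fx", "fy", "cx", "cy" (pixels), "R" (3x3) and "t" (3): a world point X has camera coordinates R X + t; the wrist camera has in their place "mount" (4x4, takes a point from camera to tool coordinates, whose origin is the TCP and whose axes are the tool frame's). Camera axes: x right, y down, z forward; pixel columns grow to the right and rows downward; lengths in mm; the calibration is good to about 2 mm. A picture is of the moment at which its call begins: read the wrist's pose just before it. get_calibration takes no time and is no camera call.
A pose or a line that the arm cannot do raises Unreachable and nothing moves.
- sign_off(): hands the job in, once; it reports no verdict.
Trained networks look in the newest picture that a camera, given by its name, has taken for a name from the list of things; names that differ only in an ending like _2 or _b are one class to them, and where a whole thing is asked for, a point or a joint stands for the part that bears it (a point fixed in the world has none). Each returns a list of dicts, best first, with "score" (0 to 1); they miss things now and then, are a little off and sometimes report something else, mostly with a low value. They report only what shows in the picture. A call takes as long as a camera call. They do not tell look-alikes from the thing itself.
- spot_in(name, camera): "extent" ([centre column, centre row, width, height] in pixels, round what is visible of it).
- regions_of(name, camera): "region" (420x560 bool, what is visible of it) and "extent" ([centre column, centre row, width, height] in pixels, round what is visible of it).
The state is a dict: "t": time; "joint_pos": joint angles; "qvel": joint speeds; "effort": joint torques, N m; "tcp_pos": TCP position; "ee_rot": TCP orientation; "wrist_force": force on the tool from outside, world axes, zero at the start; "moment": the same for the moment, N m; "grip_width": finger opening in mm.
Only numpy, scipy, OpenCV 4.12 (cv2) and the standard library are available. Lean on these libraries where they do the work, as an engineer would, in place of code of your own. Each camera call takes 0.05 s, during which the arm holds its last target. There are 200 camera calls.

## Working session

There is one attempt and no reset: what is moved stays moved. The work goes in short steps, each a Python script; the robot and the scene stay as the last script left them, time stands still between calls to the robot, and variables do not carry over. Pictures are saved under pics/ and viewed, about 8 in all and at most 12, crops included, and the job is handed in when it is done.

```bash
ls; mkdir -p pics; python3 - <<'E'
from station import *
import cv2,numpy as np
o=get_obs();print(o)
a=get_image("scene");b=get_image("top")
cv2.imwrite("pics/s0.png",a[:,:,::-1]);cv2.imwrite("pics/t0.png",b[:,:,::-1])
for n in ["module","jig","pack","multimeter"]:
  for c in ["scene","top"]:
    print(n,c,[(np.round(d["extent"]).tolist(),round(d["score"],2)) for d in spot_in(n,c)[:5]])
for c in ["scene","top","wrist"]: print(c,get_calibration(c))
E
```

```text
pics
{'t': 0.0, 'joint_pos': array([-7.81052865e+01,  1.24728914e+01,  9.25304978e+01,  1.02232908e-03,
        7.51310943e+01, -6.42943444e+00]), 'qvel': array([-0.06846021,  0.04991059, -0.03322521, -0.07855002,  0.03559043,
        0.05827396]), 'effort': array([ 5.11184226e-04, -3.96847916e+01, -3.03851187e+01, -1.36324711e-04,
        9.63489467e-03,  2.92741378e-07]), 'tcp_pos': array([ 196.34227363, -592.49357819,  229.99171459]), 'ee_rot': array([-1.79983959e+02,  1.33527140e-01, -7.16760969e+01]), 'wrist_force': array([-0.38029644,  0.74646669, -0.03844955]), 'moment': array([ 0.0049449 ,  0.02191317, -0.00303322]), 'grip_width': 85.5334536670412}
module scene [([228.0, 202.0, 29.0, 22.0], 0.96), ([294.0, 175.0, 26.0, 13.0], 0.81)]
module top [([356.0, 214.0, 36.0, 29.0], 0.87), ([310.0, 305.0, 43.0, 34.0], 0.57)]
jig scene [([389.0, 237.0, 59.0, 38.0], 0.74), ([248.0, 174.0, 9.0, 7.0], 0.54)]
jig top [([146.0, 255.0, 75.0, 59.0], 0.7)]
pack scene [([273.0, 202.0, 25.0, 26.0], 0.53)]
pack top [([306.0, 238.0, 35.0, 28.0], 0.86), ([355.0, 214.0, 36.0, 30.0], 0.35)]
multimeter
[... 489 characters left out ...]
27877, 'cy': 207.18206126951665, 'R': array([[ 0.00854092, -0.99995682, -0.00366106],
       [-0.97917428, -0.00762062, -0.2028784 ],
       [ 0.20284174,  0.00531758, -0.97919709]]), 't': array([-94.71866159, 582.06116114, 852.02308991])}
wrist {'fx': 308.02871256025014, 'fy': 308.02871256025014, 'cx': 281.7710568458263, 'cy': 206.99347220612495, 'mount': array([[ 9.99999803e-01, -6.28178690e-04, -1.47007212e-05,
         7.59938220e-01],
       [ 6.03411730e-04,  9.53521566e-01,  3.01324175e-01,
        -7.82219588e+01],
       [-1.75267971e-04, -3.01324125e-01,  9.53521757e-01,
        -1.43233486e+02],
       [ 0.00000000e+00,  0.00000000e+00,  0.00000000e+00,
         1.00000000e+00]])}
```

```bash
python3 - <<'E'
import cv2,numpy as np
b=cv2.imread("pics/t0.png");cv2.imwrite("pics/t0c.png",cv2.resize(b[120:370,80:480],(800,500),interpolation=cv2.INTER_CUBIC))
E
```

```text
(no output)
```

View pics/t0c.png

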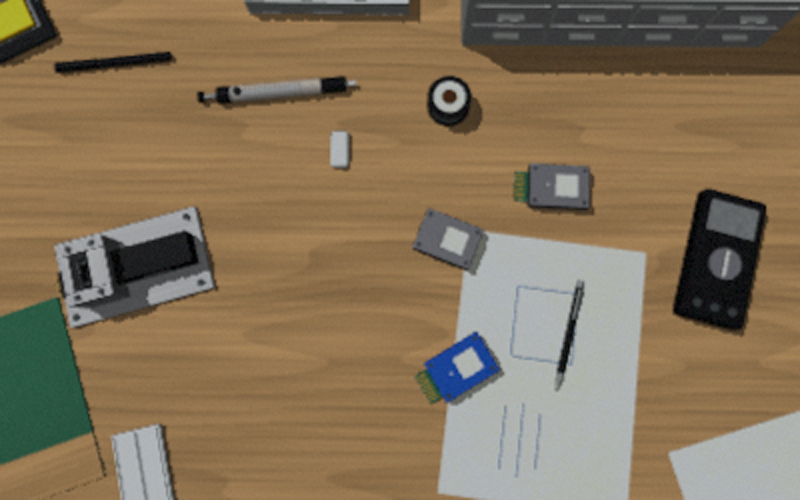

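View pics/s0.png

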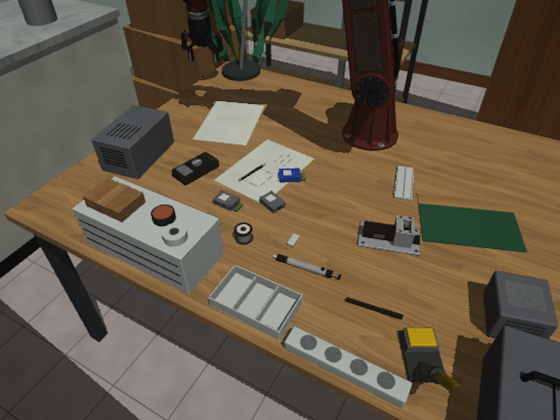

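Top view, in full-image pixels: the module is the grey shell with the green tongue at (356,214), tongue pointing left (about +y). It could be taken for the tongueless pack at (303,239) or the blue decoy at (310,305). The jig is at (146,255), with its lip at the left end, so the push is also roughly +y.

```bash
cat > h.py <<'E'
from station import *
import cv2,numpy as np
from scipy.spatial.transform import Rotation as Ro
def cam(name,obs=None):
    c=get_calibration(name)
    if name!="wrist": return c,c["R"].T,-c["R"].T@c["t"]
    o=obs or get_obs(); M=c["mount"]; R=Ro.from_euler("xyz",o["ee_rot"],degrees=True).as_matrix()
    return c,R@M[:3,:3],R@M[:3,3]+o["tcp_pos"]
def px2w(uv,z,k):
    c,A,p=k; uv=np.atleast_2d(uv).astype(float)
    d=np.c_[(uv[:,0]-c["cx"])/c["fx"],(uv[:,1]-c["cy"])/c["fy"],np.ones(len(uv))]@A.T
    return p+d*((z-p[2])/d[:,2])[:,None]
def w2px(X,k):
    c,A,p=k; q=(np.atleast_2d(X)-p)@A; return np.c_[q[:,0]/q[:,2]*c["fx"]+c["cx"],q[:,1]/q[:,2]*c["fy"]+c["cy"]]
def shot(fn):
    o=get_obs(); im=get_image("wrist"); cv2.imwrite(fn,im[:,:,::-1]); return im,cam("wrist",o)
E
python3 - <<'E'
from h import *
k=cam("top");f=lambda x,y:(80+x/2,120+y/2)
print("off",grasp_offset if 'grasp_offset' in globals() else None)
print("module",px2w([f(560,187),f(521,186),f(590,187)],22,k).round(1))
print("deck corners",px2w([f(190,233),f(197,262),f(118,250),f(122,280)],40,k).round(1))
print("lip top",px2w([f(100,236),f(113,296),f(60,262),f(70,300)],64,k).round(1))
print("pack",px2w([f(448,240)],22,k).round(1), "spool",px2w([f(450,97)],38,k).round(1))
m=px2w([f(560,187)],22,k)[0]
goto([m[0],m[1],180],[180,0,0])
im,kw=shot("pics/w1.png"); 
for n in ["module"]: print(n,[(np.round(d["extent"]).tolist(),round(d["score"],2)) for d in spot_in(n,"wrist")])
o=get_obs();print(o["t"],o["tcp_pos"],o["ee_rot"],o["joint_pos"],o["wrist_force"])
E
```

```text
off 18.700000000000003
module [[ 576.9 -260.6   22. ]
 [ 577.7 -215.1   22. ]
 [ 577.1 -295.6   22. ]]
deck corners [[517.1 162.9  40. ]
 [484.3 152.9  40. ]
 [497.1 242.9  40. ]
 [463.5 235.7  40. ]]
lip top [[509.8 255.2  64. ]
 [444.4 235.4  64. ]
 [480.8 296.6  64. ]
 [439.8 281.7  64. ]]
pack [[ 513.7 -130.    22. ]] spool [[ 680.3 -131.7   38. ]]
module [([287.0, 176.0, 53.0, 88.0], 0.95), ([57.0, 57.0, 107.0, 113.0], 0.9)]
2.4417 [ 576.45290023 -261.86163266  180.22821858] [ 1.79974975e+02 -1.44811484e-02 -1.08969233e-01] [-3.07713084e+01  1.59849664e+01  9.38052446e+01 -1.50308953e-02
  7.01845711e+01 -3.06572438e+01] [ 0.24959206  0.91701822 -0.14828884]
```

View pics/w1.png

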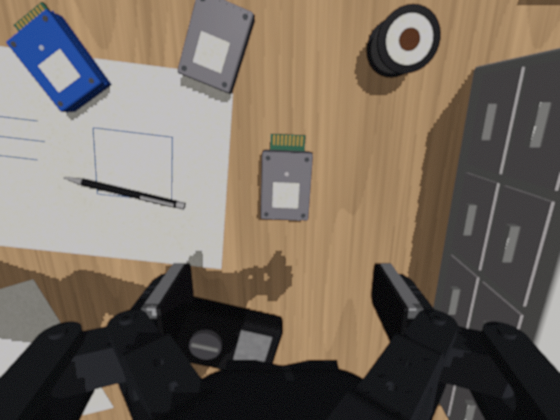

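The close view shows the grey shell with the green tongue centred at (287,185), tongue up (+y), with nothing near the jaws. The choice is confirmed: the pack at (217,45) has no tongue, and the decoy at (60,60) is blue. Next I measure it, grip it and lift it.

```bash
python3 - <<'E'
from h import *
o=get_obs();k=cam("wrist",o);im=get_image("wrist")
r=[d for d in regions_of("module","wrist") if abs(d["extent"][0]-287)<25 and abs(d["extent"][1]-178)<30][0]["region"]
hsv=cv2.cvtColor(im,cv2.COLOR_RGB2HSV)
g=r&~((hsv[...,1]>90)) # shell = unsaturated
g=cv2.morphologyEx(g.astype(np.uint8),cv2.MORPH_OPEN,np.ones((7,7)))
g=cv2.morphologyEx(g,cv2.MORPH_CLOSE,np.ones((15,15)))
c=max(cv2.findContours(g,0,2)[0],key=cv2.contourArea)[:,0]
w=px2w(c,22,k)[:,:2].astype(np.float32)
(cx,cy),s,a=cv2.minAreaRect(w);print("rect",cx,cy,s,a)
m=r&(hsv[...,1]>90)&(hsv[...,0]>35)&(hsv[...,0]<90);v,u=np.nonzero(m);print("tongue",px2w([u.mean(),v.mean()],4,k),len(u))
print("manual",px2w([(262,150),(312,152),(307,220),(261,218)],22,k).round(1))
E
```

```text
rect 581.7998046875 -258.1200866699219 (72.32198333740234, 50.72967529296875) 87.30038452148438
tongue [[ 582.85564351 -222.46452687    4.        ]] 98
manual [[ 558.7 -222.5   22. ]
 [ 607.3 -224.6   22. ]
 [ 604.  -294.8   22. ]
 [ 556.2 -292.5   22. ]]
```

```bash
python3 - <<'E'
from h import *
goto([581.8,-258.1,60],[180,0,-2.6])
move_l([581.8,-258.1,1.5],speed=80)
o=get_obs();print(o["tcp_pos"],o["wrist_force"])
grip(40,20)
o=get_obs();print(o["t"],o["grip_width"],o["tcp_pos"],o["wrist_force"])
move_l([581.8,-258.1,120])
wait(.3)
o=get_obs();print(o["t"],o["grip_width"],o["tcp_pos"],o["ee_rot"],o["wrist_force"])
shot("pics/w2.png")
E
```

```text
[ 582.14192581 -258.27816019    1.6828701 ] [ 0.15413985  0.16123401 -0.07845848]
4.3917 49.68949063842079 [ 582.36250057 -258.43782201    2.27023245] [0.40667869 0.09113337 2.22124808]
5.6333 49.89100175997171 [ 581.27491768 -257.81470867  118.93886132] [-1.79952711e+02  8.86414185e-02 -2.60335291e+00] [0.25739863 0.03998927 0.03463524]
```

View pics/w2.png

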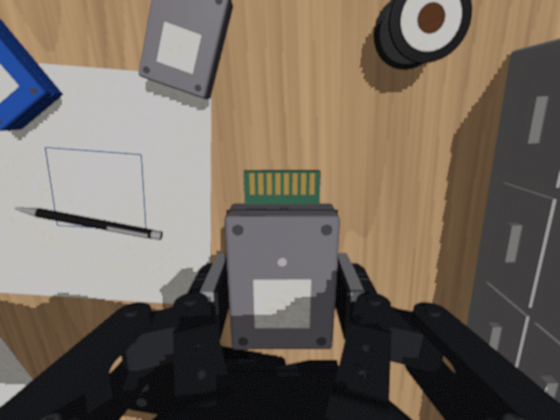

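The module is held centrally and square, with the brass-striped tongue at (282,187), straight ahead. Next I carry it behind the jig and look at the jig.

```bash
python3 - <<'E'
from h import *
o=get_obs();k=cam("wrist",o);R=Ro.from_euler("xyz",o["ee_rot"],degrees=True).as_matrix();T=o["tcp_pos"]
f=lambda uv,h:((px2w(uv,T[2]+h,k)-T)@R).round(1)
print("shell tool",f([(227,207),(338,207),(335,347),(231,347)],20.2)); print("tongue tip",f([(244,170),(320,170)],2.2))
u=np.array([np.cos(np.radians(104)),np.sin(np.radians(104))]); m=np.array([482,240.]) 
p=m-90*u
goto([*p,140],[180,0,14]); wait(.3)
im,k=shot("pics/w3.png")
o=get_obs();print(o["t"],o["tcp_pos"],o["ee_rot"],o["grip_width"])
print([(np.round(d["extent"]).tolist(),round(d["score"],2)) for d in spot_in("jig","wrist")])
print("pred",w2px([[*m,40],[*(m+100*u),40]],k))
E
```

```text
shell tool [[-21.6 -37.9 -20.2]
 [ 24.9 -37.9 -20.2]
 [ 27.3  33.9 -20.3]
 [-23.6  33.9 -20.2]]
tongue tip [[-16.2 -50.1  -2.2]
 [ 19.  -50.1  -2.2]]
7.575 [504.0146116  152.16981672 139.93022455] [1.79997702e+02 5.71542963e-03 1.39461242e+01] 49.47314476782185
[([275.0, 98.0, 128.0, 195.0], 0.71)]
pred [[279.80144563  89.33692758]
 [279.22029059 -77.44414692]]
```

View pics/w3.png

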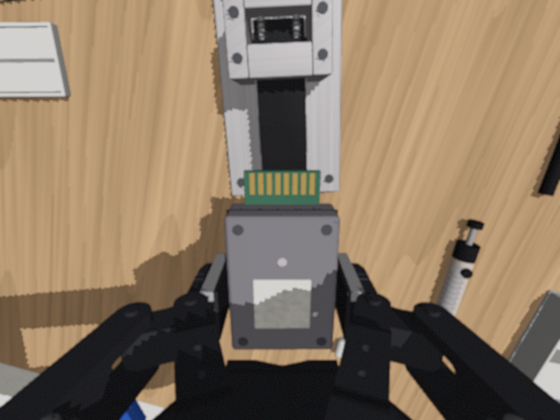

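```bash
python3 - <<'E'
from h import *
im=cv2.imread("pics/w3.png");cv2.imwrite("pics/w3c.png",cv2.resize(im[0:200,200:360],(480*10//10,600),interpolation=cv2.INTER_CUBIC))
E
```

```text
(no output)
```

View pics/w3c.png

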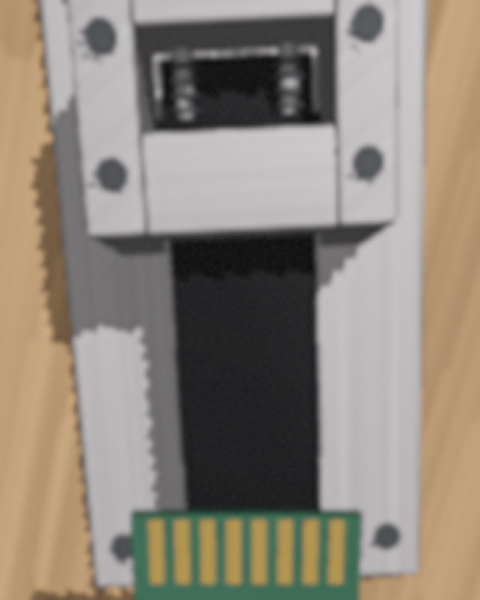

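The crop shows the jig ahead with its lip top front edge from (229,78) to (332,73), the deck edges at columns 257 and 305, and a slight rotation relative to the tool. I'll compute the mouth from these.

```bash
python3 - <<'E'
from h import *
o=get_obs();k=cam("wrist",o);R=Ro.from_euler("xyz",o["ee_rot"],degrees=True).as_matrix();T=o["tcp_pos"]
a=lambda p,q:np.degrees(np.arctan2(*(q-p)[[1,0]])).round(2)
L=px2w([(229.3,78.3),(332,73.3)],64,k);D=px2w([(262.3,170),(257.3,80),(306.7,170),(305,78.3)],40,k);P=px2w([(232.3,195),(215,16.7),(339,190),(341.3,33.3)],8,k)
print("lip",L.round(1),np.linalg.norm(L[1]-L[0]),a(L[0],L[1])+90, L.mean(0))
print("deck",D.round(1),a(D[0],D[1]),a(D[2],D[3]),"w",np.linalg.norm((D[0]-D[2]))) 
print("plate",P.round(1),a(P[0],P[1]),a(P[2],P[3]))
for n,X in [("lip",L),("deck",D),("plate",P)]: print(n,"tool",((X-T)@R).round(1).tolist())
E
```

```text
lip [[448.4 237.5  64. ]
 [513.2 256.7  64. ]] 67.61423781805702 106.5 [480.79048294 247.09256683  64.        ]
deck [[482.7 178.4  40. ]
 [464.3 242.5  40. ]
 [517.  186.9  40. ]
 [497.9 252.   40. ]] 105.98 106.37 w 35.4178258910316
plate [[460.4 142.5   8. ]
 [419.2 281.5   8. ]
 [554.8 170.9   8. ]
 [518.7 294.2   8. ]] 106.51 106.32
lip tool [[-33.4, -96.1, 75.9], [34.2, -99.1, 75.9]]
deck tool [[-14.4, -30.5, 99.9], [-16.7, -97.1, 99.9], [21.1, -30.5, 99.9], [18.2, -98.2, 99.9]]
plate tool [[-44.6, -1.1, 131.9], [-51.1, -145.9, 131.9], [53.9, -5.8, 131.9], [48.6, -134.2, 131.9]]
```

```bash
cat >> h.py <<'E'
ANG=106.4; u=np.array([np.cos(np.radians(ANG)),np.sin(np.radians(ANG)),0]); n=np.array([-u[1],u[0],0])
M=np.array([479.3,246.7,40.])
def P(x,y,z): return (M+x*u+y*n+[0,0,z]).tolist()   # x,y,z of TCP in mouth frame
def st():
    o=get_obs(); d=o["tcp_pos"]-M; F=o["wrist_force"]
    return [round(float(v),1) for v in (o["t"],d@u,d@n,d[2],F@u,F@n,F[2],o["grip_width"])]
E
python3 - <<'E'
from h import *
goto(P(-66,0,60),[180,0,ANG-90])
move_l(P(-66,0,6),speed=80); wait(.3); print(st(), get_obs()["ee_rot"])
im,k=shot("pics/w4.png");cv2.imwrite("pics/w4c.png",cv2.resize(im[0:360,160:400,::-1],(400*1,600),interpolation=cv2.INTER_CUBIC))
E
```

```text
[9.1, -66.0, -0.4, 6.5, -0.7, 0.3, -0.6, 49.4] [ 1.79997028e+02 -5.78587137e-02  1.64023677e+01]
```

View pics/w4c.png

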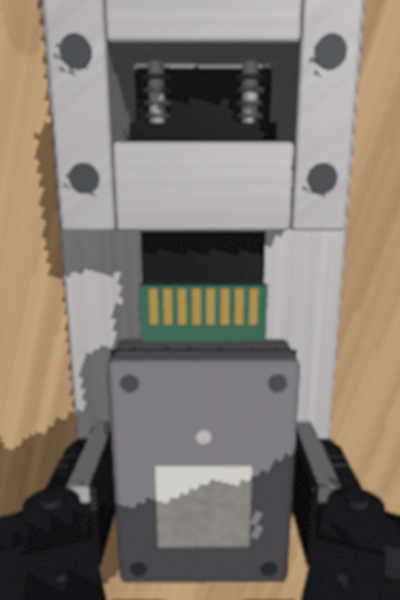

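The tongue (columns 140–266) lies on the deck (142–265) and in line with the lip (62–345), all centred near 203 and square. Next I lower until it touches the deck.

```bash
python3 - <<'E'
from h import *
z=4.0
F0=np.mean([get_obs()["wrist_force"][2] for _ in range(5)])
while z>0:
    move_l(P(-66,0,z),speed=20); wait(.15)
    s=st(); print(z,s)
    if s[6]-F0>2.5: break
    z-=.5
E
```

```text
4.0 [9.5, -66.0, 0.0, 3.9, -0.3, -1.0, -0.5, 49.2]
3.5 [9.9, -66.0, -0.0, 3.5, 0.2, -0.3, -1.0, 49.5]
3.0 [10.3, -66.0, 0.0, 3.0, -0.2, -0.4, -0.8, 49.6]
2.5 [10.7, -66.0, 0.0, 2.5, 0.0, 0.1, -0.8, 49.6]
2.0 [11.1, -66.0, -0.2, 2.2, 0.3, 0.3, 1.0, 49.5]
1.5 [11.5, -66.0, -0.2, 2.2, 0.0, 2.5, 5.3, 49.6]
```

```bash
python3 - <<'E'
from h import *
move_l(P(-66,0,1.8),speed=20)
for x in [-58,-50,-46,-43]:
    move_l(P(x,0,1.8),speed=30); s=st(); print(x,s)
    if s[4]<-8: raise SystemExit("early")
x=-42
while x<=-28:
    move_l(P(x,0,1.8),speed=15); wait(.1); s=st(); print(x,s)
    if s[4]<-15: break
    x+=1
E
```

```text
-58 [12.2, -57.7, -0.8, 2.2, 0.2, -1.6, 4.6, 49.5]
-50 [12.6, -49.9, -0.5, 2.2, -0.4, -0.5, 5.2, 49.8]
-46 [12.9, -45.9, -0.5, 2.2, -1.4, -0.4, 5.3, 49.8]
-43 [13.1, -43.0, -0.5, 2.2, -1.1, 0.5, 5.5, 49.8]
-42 [13.5, -42.2, -0.4, 2.2, -2.3, -0.3, 5.4, 50.1]
-41 [13.8, -41.3, -0.5, 2.2, -3.0, 0.2, 5.5, 49.5]
-40 [14.2, -40.3, -0.5, 2.2, -2.3, -0.4, 5.2, 49.3]
-39 [14.5, -39.8, -0.5, 2.2, -3.6, -0.4, 5.6, 49.5]
-38 [14.9, -39.3, -0.5, 2.2, -6.4, -0.2, 5.4, 49.6]
-37 [15.2, -38.7, -0.5, 2.2, -7.0, 0.3, 6.4, 49.6]
-36 [15.6, -37.9, -0.5, 2.2, -7.0, 0.2, 5.1, 49.3]
-35 [15.9, -37.2, -0.5, 2.2, -8.4, 0.0, 5.5, 49.7]
-34 [16.3, -36.4, -0.5, 2.2, -9.5, 0.2, 5.4, 49.7]
-33 [16.6, -35.6, -0.5, 2.2, -9.7, 0.3, 5.7, 49.9]
-32 [17.0, -34.8, -0.5, 2.2, -9.9, 0.4, 6.1, 49.8]
-31 [17.3, -34.1, -0.5, 2.2, -12.2, 0.5, 5.9, 49.6]
-30 [17.7, -33.9, -0.5, 2.3, -13.1, 1.2, 7.0, 49.8]
-29 [18.0, -33.8, -0.5, 2.2, -16.3, 0.3, 6.1, 49.8]
```

The contact is felt from x≈-40. The position stops at x≈-33.9 while the force keeps rising, so it is hard against the lip. I'll add a little more push and check visually.

```bash
python3 - <<'E'
from h import *
move_l(P(-28,0,1.8),speed=15); wait(.3); print(st(),get_obs()["ee_rot"])
im,k=shot("pics/w5.png");cv2.imwrite("pics/w5c.png",cv2.resize(im[0:360,160:400,::-1],(400,600),interpolation=cv2.INTER_CUBIC))
wait(.5);print(st())
E
```

```text
[18.6, -33.5, -0.5, 2.2, -18.4, 0.2, 6.6, 49.7] [ 1.79422321e+02 -7.43231400e-03  1.65595454e+01]
[19.1, -33.4, -0.5, 2.2, -18.0, 0.6, 6.7, 49.4]
```

View pics/w5c.png

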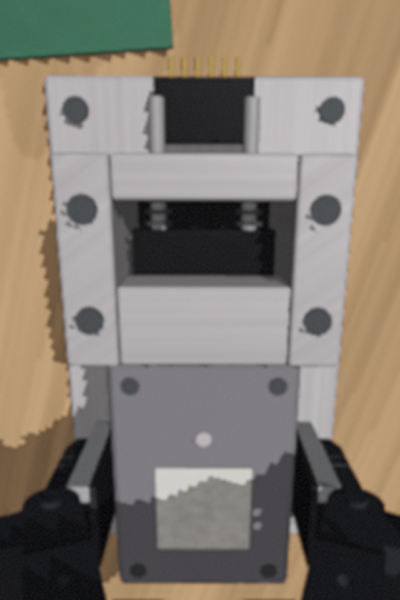

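```bash
python3 - <<'E'
from h import *
print(st()); sign_off()
E
```

```text
[19.1, -33.4, -0.5, 2.2, -18.0, 0.6, 6.7, 49.4]
the job is handed in; nothing more can be done
```

I gripped the grey module with the tongue at the 20 N setting and slid it along the deck under the jig's lip. I handed it in at 19.1 s, still gripped and pressed home. The battery pack and the blue look-alike were left alone.

**Last checks:**
- **Home:** the contacts began to give at about x = -40 mm. Forward motion then nearly stopped about 6 mm later while the force kept rising. The last picture shows the shoulder flush and square against the lip, with the spring bar pushed back.
- **Forces:** at sign-off the push was about 18 N and the downward press on the deck about 6.7 N.
- **Grip:** the opening stayed at about 49.5 mm, and the module did not shift in the jaws. I had no direct reading of the grip force.

**Small disagreements:**
- The tool leans about 0.6° under the push.
- My position estimate reads -33.4 mm instead of -35 mm. That is within the 2 mm camera calibration, so I trusted the hard stop and the picture over it.

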